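# Release the ratchet and lower the dish clamp

## Task

Close the dish clamp on the round dish that lies in it: with a fingertip press the pawl's thumb tab all the way down so that the pawl is free of the ratchet and stays free, then push the lever down by its bar, past the ratchet's teeth, until it is fully down on its stop, and leave it there. Do not force the lever, pick nothing up, keep the dish in its nest, and leave the things standing around where they are.

Things in the scene. Friction and masses are not known exactly. Their poses are not given: they have to be found in the camera images.
- clamp: dish clamp of bare metal, fixed to the worktop: base 180 mm (x) by 110 mm (y), its top 14 mm above the worktop. Origin: under the middle of the base, on the worktop. x points from the push bar end to the pawl end, y to the left seen along x, z up. The lever's hinge axis runs along y at x = 15, z = 50 mm; the pawl's pivot axis runs along y at x = 60, y = 40, z = 82 mm
- lever (a joint): angle of the clamp's lever, rad: 0 = fully down on its stop with its pad lying on the dish; positive = raised (about 0.75 at the start; 0.83 is its upper stop). Its hinge is stiff: it stays at whatever angle it is left, and takes about 2 to 6 N at the push bar to move once the pawl is free. With the pawl engaged the teeth of its ratchet wheel (on the hinge, on the +y side) keep it from going down (it only gives a few mm, springily)
- push_bar (a point): middle of the push bar at the free end of the lever: a round black bar along the clamp's y, 18 mm thick, 84 mm long. The point is on the bar's axis, 125 mm from the hinge axis, at the hinge's height (50 mm) when the lever is down and about 135 mm up at the start; it swings in an arc about the hinge
- lever_hinge (a point): point on the lever's hinge axis, in the lever's middle plane (clamp y = 0)
- pawl (a joint): angle of the ratchet pawl, rad: 0 = engaged, its hooked nose down in the teeth; 0.36 = fully pressed, on its stop, nose well above the teeth; from about 0.15 it no longer catches. Stiff pivot: it stays at whatever angle it is left
- pawl_tab (a point): middle of the upper face of the pawl's thumb tab: flat black pad, 24 mm (clamp x) by 32 mm (clamp y), 94 mm above the worktop when engaged. It is 32 mm behind the pawl's pivot (towards clamp +x); pressing it down 11 mm, with about 3 to 5 N, brings the pawl to its stop and lifts the nose
- dish: round clear dish, 60 mm across, 15 mm tall, lying loose in the clamp's nest (a seat with six short locating pins) under the lever's round pad. Origin: centre of its underside
- nest (a point): centre of the nest's floor, where the middle of the dish's underside lies
- vial: white screw-cap vial, 22 mm across, 54 mm tall, standing about 0.09 m from the pawl's tab, behind the clamp. Bystander, to be left alone. Origin: centre of its underside
- spare_dish: second round clear dish, 60 mm across, 15 mm tall, on the worktop beside the clamp, not in it. Bystander, to be left alone. Origin: centre of its underside
- tape: roll of tape lying flat, 64 mm across, 20 mm tall, behind the clamp on the pawl's side. Bystander, to be left alone. Origin: centre of its underside
- timer: bench timer lying flat, 66x66x17 mm. Bystander, to be left alone. Origin: centre of its underside
- marker: felt marker lying flat, 133 mm long. Bystander, to be left alone. Origin: centre of its underside
Mind the look-alikes: they are no part of the job. Leave any red look-alike of the dish alone.

How it is judged:
By the outcome, as a careful person would: the job done as asked, in the order asked, and still so for the second after the job is handed in, with the robot touching nothing.
It also fails if it takes over 40 s, if anything falls off the work surface, if the arm or the gripper's body presses on something with over 40 N, if the wrist force passes 120 N, or if a joint passes its speed limit or range.

## Robot

A 6-joint arm with a two-finger parallel gripper is mounted at the origin on a cart in front of the work surface, level with it; the furniture and walls round the work are solid. World frame = base frame: x ahead of the robot, y to its left, z up, the work surface at z = 0. Lengths are in m, angles in rad, forces in N, time in s.
With the tool pointing down it reaches from about 0.35 to 0.975 m from the base axis. Payload 4.9 kg.
Tool frame: the origin (TCP) lies on the mounting face of the last link; the fingertips stand 173 mm ahead of it and the grasp point (between the pads) lies 155 mm ahead of it; z points along the fingers, y is the line along which they close (so a half turn about z gives the same grasp; the last joint's range is limited). The gripper opens to 85 mm and grips with 20 to 120 N. Pads are 22 mm wide; open, the fingers measure 114 mm over their backs; the gripper's body (76 mm by 85 mm) begins 54 mm behind the grasp point. The pads swing forward as they close: fully open they stand 13 mm farther back than shut.
Start: joints at [1.158, 0.053, 1.613, -0, 1.476, -0.119], TCP at [0.181, 0.598, 0.405] pointing down, gripper open.
Joint ranges: [-3.01, 3.01], [-1.01, 2.22], [0.06, 2.58], [-1.02, 4.17], [0.09, 2.62], [-3.14, 3.14]. Speed limits (rad/s): [2.57, 2.57, 3.14, 3.14, 3.14, 3.14].

## Interface

Orientations are given as a rotation vector (axis times angle).
In Python, from station import monitor, eyes, finish_job gives the robot as it stands. The module is installed in compiled form; this text tells all that it offers.
- The arm moves only by the tool step_arm, never from a script. Its argument "commands" is a list of rows, each a list of 3 entries, a list of its own where there are three numbers: the opening in per cent of the stroke, from 0 (shut) to 100 (fully open), then the shift along the tool's x, y, z in mm, then the turn about the tool's z in degrees. In form: [[hand, [x, y, z], yaw], ...]. A call has 1 to 12 rows; each row is the pose to reach, as a shift and turn from the pose commanded when the call began, along the tool's axes at that moment; what a row does not reach only later rows make up. A row lasts 1/8 s, in which the tool goes at most 62.5 mm and 10.7 degrees, less where a joint would pass 70% of its speed; a pose out of reach is approached as far as the arm can. A call with a gripper value outside its range is refused whole. The fingers move at their own pace and stop on an object; "squeeze" is the grip in N (left out, the last holds). Time passes only in rows, so rows that repeat a pose let the fingers close. It gives the time, the measured TCP pose, the force, the opening and the grip force at its end, in the units of the state.
- monitor.get_obs(): the state, without advancing time (a new reading comes with each control period).
- eyes.get_image(name): name is "side" or "top" or "wrist"; returns the picture (420x560x3 uint8, red, green, blue); there is no depth.
- eyes.camera_info(name): a dict with "camera_matrix" (3x3 intrinsics, pixels), "k1" (the pictures are not rectified: a ray, as slopes to the right and down, at radius r is drawn at 1 + k1 r^2 times it, then the intrinsics apply), "extrinsics" (4x4, takes a point from camera to world coordinates). Camera axes: x right, y down, z forward; pixel columns grow to the right and rows downward; lengths in m; the calibration is good to about 2 mm. A picture is of the moment at which its call begins: read the wrist's pose just before it. camera_info takes no time and is no camera call; for the wrist camera it gives the pose at the moment of the call.
- finish_job(): hands the job in; it is judged then, once.
The state is a dict: "t": time; "q": joint angles; "dq": joint speeds; "effort": joint torques, N m; "tool_pos": TCP position; "tool_rot": TCP orientation; "contact_force": force on the tool from outside, world axes, zero at the start; "wrist_torque": the same for the moment, N m; "opening": finger opening in m; "grip_force": force on a finger pad.
Only numpy, scipy, OpenCV 4.12 (cv2) and the standard library are available. Lean on these libraries where they do the work, as an engineer would, in place of code of your own. Each camera call takes 0.05 s, during which the arm holds its last target. There are 200 camera calls.

## Working session

There is one attempt and no reset: what is moved stays moved. The work goes in short steps, Python scripts to look and compute and a tool call to move; the robot and the scene stay as the last step left them, time stands still between calls to the robot, and variables do not carry over. Pictures are saved under pics/ and viewed, at most 10 in all, crops included, and the job is handed in when it is done.

Besides the shell and the picture viewer there is one more tool, called after ">>>" by a JSON object that holds its "fn" and its "kwargs". step_arm: Moves the arm, as the interface text tells. Its arguments: {"type":"object","properties":{"commands":{"type":"array"},"squeeze":{"type":"number"}},"required":["commands"]}

```bash
mkdir -p pics
cat > h.py <<'E'
import numpy as np, cv2
from station import monitor, eyes, finish_job
def ray(name,uv,info=None):
    c=info or eyes.camera_info(name);K=np.array(c["camera_matrix"]);T=np.array(c["extrinsics"])
    d=(np.array(uv,float)-K[:2,2])/[K[0,0],K[1,1]]
    s=d.copy()
    for _ in range(20): s=d/(1+c["k1"]*(s@s))
    v=T[:3,:3]@np.r_[s,1]; return T[:3,3],v/np.linalg.norm(v)
def onplane(name,uv,z,info=None):
    o,v=ray(name,uv,info); return o+v*(z-o[2])/v[2]
def proj(name,P,info=None):
    c=info or eyes.camera_info(name);K=np.array(c["camera_matrix"]);T=np.array(c["extrinsics"])
    p=T[:3,:3].T@(np.array(P)-T[:3,3]); s=p[:2]/p[2]; s=s*(1+c["k1"]*(s@s)); return K[:2,:2]@s+K[:2,2]
def two(a,ua,b,ub):
    o1,v1=ray(a,ua);o2,v2=ray(b,ub)
    A=np.c_[v1,-v2];t=np.linalg.lstsq(A,o2-o1,rcond=None)[0]
    p,q=o1+t[0]*v1,o2+t[1]*v2; return (p+q)/2,np.linalg.norm(p-q)
E
python3 - <<'E'
from h import *
for n in("top","side"):
    im=eyes.get_image(n); cv2.imwrite(f"pics/{n}0.png",im[:,:,::-1])
    c=eyes.camera_info(n); print(n,np.round(c["extrinsics"],3).tolist(),c["k1"],np.round(c["camera_matrix"],1).tolist())
o=monitor.get_obs();print(o["t"],o["tool_pos"],o["tool_rot"])
E
```

```text
top [[0.27, -0.859, 0.435, -0.181], [-0.963, -0.244, 0.115, -0.221], [0.007, -0.45, -0.893, 1.531], [0.0, 0.0, 0.0, 1.0]] -0.0032288000705213925 [[459.0, 0.0, 272.6], [0.0, 459.0, 203.9], [0.0, 0.0, 1.0]]
side [[-0.993, 0.107, -0.054, 0.574], [0.12, 0.878, -0.463, 0.607], [-0.002, -0.466, -0.885, 1.311], [0.0, 0.0, 0.0, 1.0]] 0.038730678893256106 [[505.4, 0.0, 278.0], [0.0, 505.4, 212.4], [0.0, 0.0, 1.0]]
0.1 [0.18087616 0.59799864 0.40357725] [-4.59740881e-01 -3.10724666e+00  2.85717853e-03]
```

View pics/top0.png

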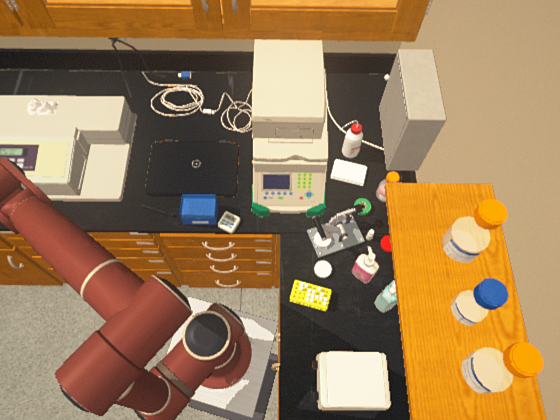

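View pics/side0.png

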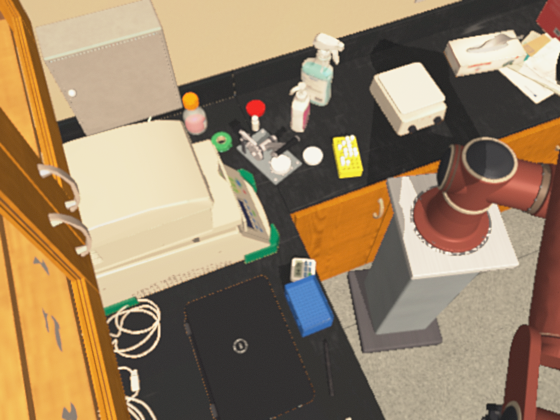

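The clamp shows at top (335,232) and side (268,150). The vial is near top (371,234), the tape at (362,207), the spare dish at (322,269), and a red disc at (387,243). I'll enlarge the clamp in both views.

Run:
```python
from h import *
a=cv2.imread("pics/top0.png")[190:290,290:410]; b=cv2.imread("pics/side0.png")[85:185,205:325]
f=lambda x:cv2.resize(x,None,fx=400/120*1.0,fy=400/120,interpolation=cv2.INTER_CUBIC)
cv2.imwrite("pics/crop0.png",np.vstack([np.hstack([f(a),f(b)])]))
for n,uv in(("top",(335,236)),("top",(322,269)),("top",(362,207)),("side",(268,158)),("side",(313,156))): print(n,uv,onplane(n,uv,0.01).round(3))
```

```text
top (335, 236) [ 0.496 -0.276  0.01 ]
top (322, 269) [ 0.363 -0.259  0.01 ]
top (362, 207) [ 0.637 -0.348  0.01 ]
side (268, 158) [ 0.502 -0.266  0.01 ]
side (313, 156) [ 0.363 -0.256  0.01 ]
```

View pics/crop0.png

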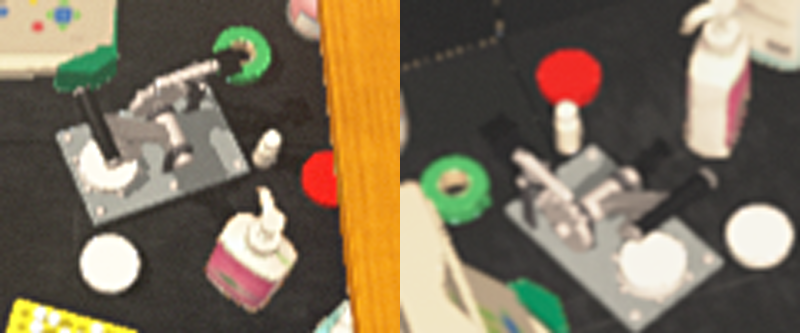

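```bash
cat >> h.py <<'E'
def fitclamp(pts,loc):
    # rigid 2D: world = R(th)*loc + t
    P=np.array(pts)[:,:2];L=np.array(loc);p=P-P.mean(0);l=L-L.mean(0)
    th=np.arctan2((l[:,0]*p[:,1]-l[:,1]*p[:,0]).sum(),(l*p).sum());R=np.array([[np.cos(th),-np.sin(th)],[np.sin(th),np.cos(th)]])
    t=P.mean(0)-R@L.mean(0); return th,t,P-(L@R.T+t)
def c2w(th,t,X):
    c,s=np.cos(th),np.sin(th); return np.array([c*X[0]-s*X[1]+t[0],s*X[0]+c*X[1]+t[1],X[2]])
E
python3 - <<'E'
from h import *
# order: (-90,55),(-90,-55),(90,-55),(90,55)
loc=[(-.09,.055),(-.09,-.055),(.09,-.055),(.09,.055)]
s=3.3333
T=[(57,133),(97,223),(250,172),(205,85)]; S=[(635,330),(722,262),(590,147),(507,205)]
Tp=[onplane("top",(u/s+290,v/s+190),.014) for u,v in T]; Sp=[onplane("side",((u-400)/s+205,v/s+85),.014) for u,v in S]
for P,l in((Tp,loc),(Sp,loc),(Tp+Sp,loc+loc)):
    th,t,r=fitclamp(P,l); print(np.degrees(th).round(1),t.round(4),(r*1000).round(1).tolist())
for X in((.092,.04,.094),(.015-.125*np.cos(.75),0,.05+.125*np.sin(.75))):
    w=c2w(th,t,X); print(w.round(3),(proj("top",w)-[290,190])*s,(proj("side",w)-[205,85])*s+[400,0])
print(th)
E
```

```text
-54.6 [ 0.4961 -0.2783] [[1.4, -1.0], [2.5, -2.1], [-1.1, 0.2], [-2.8, 2.8]]
-54.7 [ 0.4983 -0.2724] [[-1.3, -0.6], [0.8, 0.5], [3.1, 3.2], [-2.6, -3.1]]
-54.7 [ 0.4972 -0.2753] [[0.1, -3.9], [1.3, -5.1], [-2.1, -2.7], [-3.9, 0.0], [-0.0, 2.3], [2.0, 3.6], [4.1, 6.2], [-1.6, -0.3]]
[ 0.583 -0.327  0.094] [225.63574095  60.84228076] [510.05017877 142.73128255]
[ 0.453 -0.213  0.135] [ 95.20543604 127.23491138] [671.21103886 206.072261  ]
-0.953977489910871
```

```bash
cat >> h.py <<'E'
from scipy.spatial.transform import Rotation as Ro
def plan(target,yawaxis=None,sh=True):
    o=monitor.get_obs();R=Ro.from_rotvec(o["tool_rot"]).as_matrix();p=np.array(o["tool_pos"])
    d=R.T@(np.array(target)-p)*1000
    print("pos",p.round(4),"shift mm",d.round(1))
    if yawaxis is not None:
        v=R.T@np.r_[yawaxis,0.]; a=np.degrees(np.arctan2(-v[0],v[1])); print("yaw to align tool y:",a.round(1),"or",((a+360)%360-180).round(1), "q6",o["q"][5])
E
python3 - <<'E'
from h import *
th=-0.954; t=np.array([.4972,-.2753])
y=np.array([-np.sin(th),np.cos(th)])
print(c2w(th,t,(.0,0,0)))
plan((0.49,-0.20,0.42),y)
c=eyes.camera_info("wrist");o=monitor.get_obs();R=Ro.from_rotvec(o["tool_rot"]).as_matrix();T=np.array(c["extrinsics"])
print(R.round(3)); print("cam in tool",(R.T@(T[:3,3]-o["tool_pos"])).round(3),(R.T@T[:3,:3]).round(2).tolist(),c["camera_matrix"])
for p in((327,205),(310,215),(262,215)): print(p,onplane("top",p,.05).round(3),onplane("top",p,.15).round(3))
E
```

```text
[ 0.4972 -0.2753  0.    ]
pos [0.1809 0.598  0.4036] shift mm [-527.  -674.3  -15.3]
yaw to align tool y: 37.8 or -142.2 q6 -0.11899002808353863
[[-0.957  0.29  -0.001]
 [ 0.29   0.957 -0.002]
 [ 0.    -0.002 -1.   ]]
cam in tool [0.067 0.001 0.03 ] [[-0.0, -0.96, -0.26], [1.0, -0.0, -0.0], [0.0, -0.26, 0.96]] [[366.92993155   0.         280.17471126]
 [  0.         366.92993155 208.93962936]
 [  0.           0.           1.        ]]
(327, 205) [ 0.589 -0.221  0.05 ] [ 0.537 -0.221  0.15 ]
(310, 215) [ 0.533 -0.171  0.05 ] [ 0.485 -0.175  0.15 ]
(262, 215) [ 0.487 -0.006  0.05 ] [ 0.441 -0.021  0.15 ]
```

>>> {"fn": "step_arm", "kwargs": {"commands": [[0, [0, 0, -50], 0], [0, [-30, -38, -90], 0], [0, [-65, -83, -90], 4], [0, [-100, -128, -90], 8], [0, [-135, -173, -90], 12], [0, [-170, -218, -90], 16], [0, [-205, -262, -90], 20], [0, [-240, -307, -90], 24], [0, [-275, -352, -90], 28], [0, [-310, -397, -90], 32], [0, [-340, -435, -90], 35], [0, [-360, -460, -90], 38]]}}

```text
t: 1.6
tool_pos: [0.3926, 0.0517, 0.4942]
tool_rot: [-1.452, -2.786, 0.0]
contact_force: [-0.4, 0.7, -0.4]
opening: -0.0004
grip_force: 0.0
```

Run:
```python
from h import *
th=-0.954; t=np.array([.4972,-.2753])
y=np.array([-np.sin(th),np.cos(th)])
plan(c2w(th,t,(-.04,0.01,.40)),y); print(monitor.get_obs()["q"])
```

```text
pos [0.3926 0.0517 0.4942] shift mm [-287.9  -91.7   94.2]
yaw to align tool y: -0.4 or 179.6 q6 -0.6673709069933681
[-5.76203050e-02 -5.65141219e-01  1.97666520e+00 -1.06272653e-04
  1.73047377e+00 -6.67370907e-01]
```

>>> {"fn": "step_arm", "kwargs": {"commands": [[0, [-50, -16, 0], 0], [0, [-100, -32, 0], 0], [0, [-150, -48, 0], 0], [0, [-200, -64, 20], 0], [0, [-250, -80, 50], 0], [0, [-288, -92, 80], 0], [0, [-288, -92, 90], 0], [0, [-288, -92, 90], 0], [0, [-288, -92, 90], 0]]}}

```text
t: 2.72
tool_pos: [0.4831, -0.2339, 0.4061]
tool_rot: [1.444, 2.788, -0.0]
contact_force: [0.4, -0.4, 0.5]
opening: 0.0001
grip_force: 0.0
```

Run:
```python
from h import *
c=eyes.camera_info("wrist");im=eyes.get_image("wrist");cv2.imwrite("pics/w1.png",im[:,:,::-1])
np.save("w1.npy",c,allow_pickle=True)
th=-0.954; t=np.array([.4972,-.2753])
for n,X in dict(tab=(.092,.04,.094),bar=(.015-.125*np.cos(.75),0,.05+.125*np.sin(.75)),c1=(-.09,.055,.014),c2=(-.09,-.055,.014),c3=(.09,-.055,.014),c4=(.09,.055,.014)).items(): print(n,c2w(th,t,X).round(3),proj("wrist",c2w(th,t,X),c).round(0))
o=monitor.get_obs();print(o["tool_pos"],o["q"])
```

```text
tab [ 0.583 -0.327  0.094] [310. 342.]
bar [ 0.453 -0.213  0.135] [260. 160.]
c1 [ 0.49  -0.17   0.014] [323. 129.]
c2 [ 0.4   -0.234  0.014] [210. 130.]
c3 [ 0.504 -0.381  0.014] [219. 296.]
c4 [ 0.594 -0.317  0.014] [318. 296.]
[ 0.48317866 -0.23386929  0.40641689] [-5.89480739e-01 -1.61127305e-01  1.81563424e+00  1.34490637e-04
  1.48432999e+00 -1.20466570e+00]
```

View pics/w1.png

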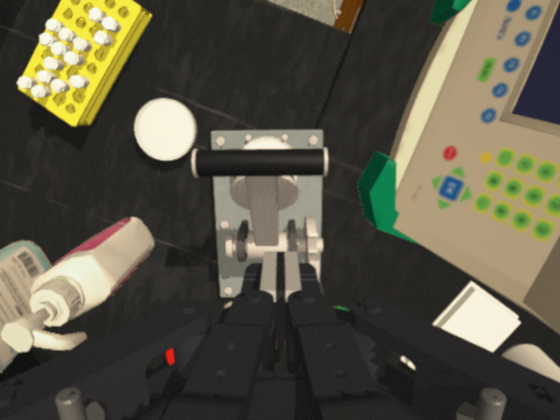

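Wrist view: the base corners are at (211,130), (322,130) and (220,296) and the bar is at (260,162). That is within 2 px of the pose I fitted, so the clamp pose holds. The spare dish is at (165,128), outside the clamp. The white dish under the pad at (265,150) is the right one. The fingers hide the tab, so next I work out the approach to it.

Run:
```python
from h import *
th=-0.954; t=np.array([.4972,-.2753])
plan(c2w(th,t,(.097,.040,.173+.115)))
print(two("wrist",(398,232),"top",(327,205)), two("wrist",(360,205),"top",(309,214)))
```

```text
pos [ 0.4832 -0.2339  0.4064] shift mm [-138.6   27.6  118.8]
(array([ 0.69435348, -0.22187531, -0.1488015 ]), np.float64(0.003777682679612604)) (array([ 0.51579338, -0.18457159,  0.12333541]), np.float64(0.04055444228696983))
```

>>> {"fn": "step_arm", "kwargs": {"commands": [[0, [-45, 9, 0], 0], [0, [-90, 18, 0], 0], [0, [-125, 25, 0], 0], [0, [-139, 28, 20], 0], [0, [-139, 28, 40], 0], [0, [-139, 28, 60], 0], [0, [-139, 28, 60], 0], [0, [-139, 28, 60], 0]]}}

```text
t: 3.78
tool_pos: [0.5858, -0.3319, 0.3454]
tool_rot: [1.446, 2.788, -0.0]
contact_force: [-0.3, -0.1, 0.1]
opening: -0.0003
grip_force: 0.0
```

Run:
```python
from h import *
c=eyes.camera_info("wrist");im=eyes.get_image("wrist")
s=eyes.get_image("side");t0=eyes.get_image("top")
f=lambda x:cv2.resize(x,(400,300),interpolation=cv2.INTER_CUBIC)
cv2.imwrite("pics/a2.png",np.vstack([np.hstack([f(im),f(s[60:240,160:400])]),np.hstack([f(t0[130:280,250:450]),f(s)])])[:,:,::-1])
th=-0.954; t=np.array([.4972,-.2753])
w=c2w(th,t,(.092,.04,.094)); print(proj("wrist",w,c),proj("side",w),proj("top",w))
plan(c2w(th,t,(.097,.040,.173+.105)))
```

```text
[280.16067986 211.01263017] [238.01652928 127.82786413] [357.68290275 208.25097879]
pos [ 0.5861 -0.3323  0.3462] shift mm [ 1.1  0.4 68.2]
```

View pics/a2.png

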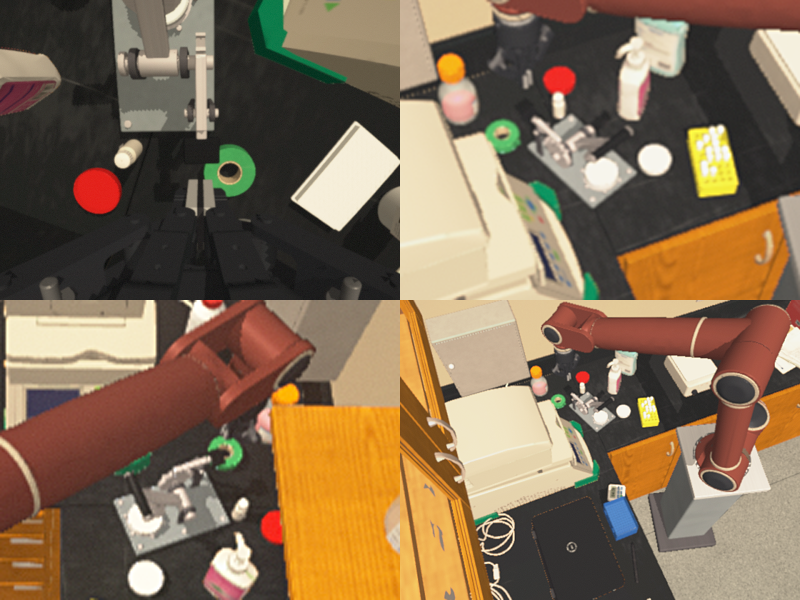

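The pawl arm is at crop (200,85), with the black tab below it at about (200,152), as predicted. The tape, vial and machine are clear of the gripper. Going down now.

>>> {"fn": "step_arm", "kwargs": {"commands": [[0, [0, 0, 30], 0], [0, [0, 0, 60], 0], [0, [0, 0, 70], 0], [0, [0, 0, 74], 0], [0, [0, 0, 76], 0], [0, [0, 0, 78], 0], [0, [0, 0, 80], 0], [0, [0, 0, 82], 0], [0, [0, 0, 82], 0]]}}

```text
t: 5.05
tool_pos: [0.5864, -0.3328, 0.2638]
tool_rot: [1.445, 2.786, -0.001]
contact_force: [1.6, -3.1, 4.0]
opening: 0.0
grip_force: 2.0
```

>>> {"fn": "step_arm", "kwargs": {"commands": [[0, [0, 0, 1], 0], [0, [0, 0, 2], 0], [0, [0, 0, 3], 0], [0, [0, 0, 4], 0], [0, [0, 0, 4], 0]]}}

```text
t: 5.68
tool_pos: [0.5859, -0.3322, 0.2583]
tool_rot: [-1.446, -2.788, -0.0]
contact_force: [2.9, -3.3, 3.7]
opening: 0.0001
grip_force: 2.1
```

>>> {"fn": "step_arm", "kwargs": {"commands": [[0, [0, 0, 1], 0], [0, [0, 0, 2], 0], [0, [0, 0, 2], 0]]}}

```text
t: 6.05
tool_pos: [0.586, -0.3322, 0.2572]
tool_rot: [-1.446, -2.788, -0.0]
contact_force: [1.1, -2.3, 5.9]
opening: -0.0001
grip_force: 3.2
```

>>> {"fn": "step_arm", "kwargs": {"commands": [[0, [0, 0, 1], 0], [0, [0, 0, 2], 0], [0, [0, 0, 2], 0]]}}

```text
t: 6.42
tool_pos: [0.5861, -0.3323, 0.2569]
tool_rot: [-1.446, -2.789, 0.0]
contact_force: [-1.6, 0.2, 12.4]
opening: -0.0001
grip_force: 5.7
```

Force rose to 12 N with the tip stalled at 84 mm, as predicted for the stop. Lifting off to check.

>>> {"fn": "step_arm", "kwargs": {"commands": [[0, [0, 0, -5], 0], [0, [0, 0, -20], 0], [0, [0, 0, -50], 0], [0, [0, 0, -90], 0], [0, [0, 0, -110], 0], [0, [0, 0, -110], 0], [0, [0, 0, -110], 0]]}}

```text
t: 7.3
tool_pos: [0.5855, -0.3319, 0.3625]
tool_rot: [-1.445, -2.786, -0.001]
contact_force: [0.1, 0.4, -0.9]
opening: 0.0001
grip_force: 0.0
```

Run:
```python
from h import *
th=-0.954; t=np.array([.4972,-.2753])
c=eyes.camera_info("wrist");im=eyes.get_image("wrist")
cr=im[30:255,180:400]
g=np.clip((cr.astype(float)/255)**.5*255,0,255).astype(np.uint8)
cv2.imwrite("pics/w3.png",cv2.resize(g,None,fx=2.5,fy=2.5,interpolation=cv2.INTER_CUBIC)[:,:,::-1])
for X in((.092,.04,.094),(.0942,.04,.082)): print((proj("wrist",c2w(th,t,X),c)-[180,30])*2.5)
plan(c2w(th,t,(-.0765,0,.173+.165)))
```

```text
[252.68425572 439.97844449]
[252.67266723 436.81171045]
pos [ 0.5855 -0.3319  0.3621] shift mm [173.6 -39.8  24.8]
```

View pics/w3.png

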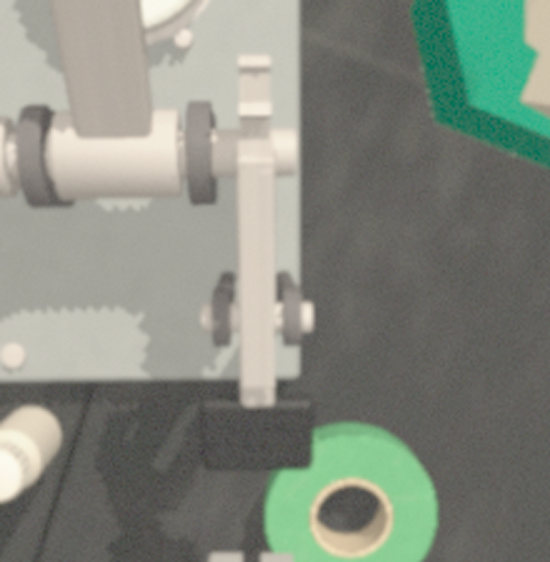

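The tab sits at crop (257,437), undisturbed and matching the prediction for the pressed position. The nose is lifted at (255,85). Now over the push bar.

>>> {"fn": "step_arm", "kwargs": {"commands": [[0, [50, -11, 0], 0], [0, [100, -23, 0], 0], [0, [150, -34, 0], 0], [0, [174, -40, 0], 0], [0, [174, -40, 15], 0], [0, [174, -40, 28], 0], [0, [174, -40, 28], 0], [0, [174, -40, 28], 0]]}}

```text
t: 8.35
tool_pos: [0.4535, -0.2135, 0.3363]
tool_rot: [-1.447, -2.788, -0.0]
contact_force: [0.2, 0.5, 0.4]
opening: 0.0
grip_force: 0.0
```

Run:
```python
from h import *
th=-0.954; t=np.array([.4972,-.2753])
o=monitor.get_obs();R=Ro.from_rotvec(o["tool_rot"]).as_matrix();p=np.array(o["tool_pos"]);print(p)
for a in(.75,.7,.65,.6,.5,.4,.3,.2,.1,.05,0):
    print(a,(R.T@(c2w(th,t,(.015-.125*np.cos(a),0,.05+.125*np.sin(a)+.009+.173))-p)*1000).round(1))
```

```text
[ 0.45349172 -0.21354078  0.33632799]
0.75 [ 0.8 -0.1 19.1]
0.7 [ 4.9 -0.1 23.8]
0.65 [ 8.8 -0.1 28.7]
0.6 [12.5 -0.1 33.8]
0.5 [19.  -0.1 44.4]
0.4 [24.4 -0.1 55.7]
0.3 [28.7 -0.1 67.4]
0.2 [31.8 -0.2 79.5]
0.1 [33.6 -0.2 91.9]
0.05 [34.1 -0.2 98.1]
0 [ 34.3  -0.2 104.4]
```

>>> {"fn": "step_arm", "kwargs": {"commands": [[0, [1, 0, 10], 0], [0, [1, 0, 16], 0], [0, [1, 0, 19], 0], [0, [3, 0, 22], 0], [0, [5, 0, 24], 0], [0, [7, 0, 26], 0], [0, [9, 0, 29], 0], [0, [9, 0, 29], 0]]}}

```text
t: 9.35
tool_pos: [0.4477, -0.2053, 0.3086]
tool_rot: [-1.445, -2.787, -0.001]
contact_force: [-4.3, 2.9, 6.5]
opening: -0.0
grip_force: 2.8
```

>>> {"fn": "step_arm", "kwargs": {"commands": [[0, [2, 0, 2.5], 0], [0, [3.5, 0, 5], 0], [0, [5.5, 0, 7.5], 0], [0, [7, 0, 10], 0]]}}

```text
t: 9.85
tool_pos: [0.4437, -0.1996, 0.2986]
tool_rot: [-1.445, -2.787, -0.001]
contact_force: [-3.5, 3.0, 6.3]
opening: 0.0002
grip_force: 3.2
```

The force holds steady at about 6 N with no tooth catching, so I keep following the arc.

>>> {"fn": "step_arm", "kwargs": {"commands": [[0, [3, 0, 5], 0], [0, [6, 0, 11], 0], [0, [8.5, 0, 17], 0], [0, [11, 0, 23], 0], [0, [13, 0, 29], 0], [0, [14.5, 0, 35], 0], [0, [16, 0, 41], 0], [0, [17, 0, 46], 0], [0, [17.5, 0, 51], 0], [0, [17.5, 0, 51], 0]]}}

```text
t: 11.1
tool_pos: [0.4336, -0.1858, 0.246]
tool_rot: [1.446, 2.789, -0.001]
contact_force: [-0.9, -0.2, -0.1]
opening: -0.0
grip_force: 0.0
```

>>> {"fn": "step_arm", "kwargs": {"commands": [[0, [0.3, 0, 2], 0], [0, [0.5, 0, 4], 0], [0, [0.7, 0, 6], 0], [0, [0.8, 0, 8], 0], [0, [0.8, 0, 10], 0], [0, [0.8, 0, 10], 0]]}}

```text
t: 11.85
tool_pos: [0.4332, -0.1849, 0.2363]
tool_rot: [-1.447, -2.788, -0.0]
contact_force: [0.0, -0.3, -0.1]
opening: -0.0001
grip_force: 0.1
```

Force has dropped to zero, so I look before going further.

Run:
```python
from h import *
im=eyes.get_image("wrist"); s=eyes.get_image("side")
f=lambda x:cv2.resize(x,(400,300),interpolation=cv2.INTER_CUBIC)
cv2.imwrite("pics/a4.png",np.hstack([f(im),f(s[90:195,210:350])])[:,:,::-1])
```

```text
(no output)
```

View pics/a4.png

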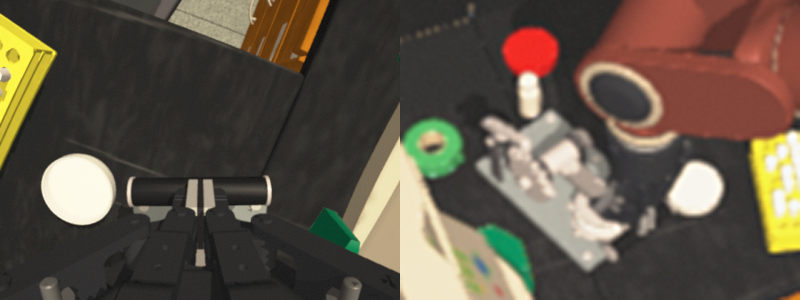

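The fingers hide the middle of the bar, which lies at row 192, right under the tips. So they are above the bar and have not slipped beside it. The lever looks nearly or fully down. I continue gently.

>>> {"fn": "step_arm", "kwargs": {"commands": [[0, [0, 0, 1], 0], [0, [0, 0, 2], 0], [0, [0, 0, 3], 0], [0, [0, 0, 4], 0], [0, [0, 0, 4], 0]]}}

```text
t: 12.58
tool_pos: [0.4333, -0.185, 0.2326]
tool_rot: [1.446, 2.789, -0.0]
contact_force: [0.1, 0.3, 0.6]
opening: -0.0004
grip_force: 0.3
```

>>> {"fn": "step_arm", "kwargs": {"commands": [[0, [0, 0, 1], 0], [0, [0, 0, 2], 0], [0, [0, 0, 2], 0]]}}

```text
t: 12.95
tool_pos: [0.4336, -0.1852, 0.2321]
tool_rot: [-1.446, -2.788, 0.0]
contact_force: [-5.2, 3.6, 10.8]
opening: -0.0
grip_force: 5.4
```

The tip is stalled at 59 mm, the bar's top when fully down, with 11 N. That is the stop. Retreating to verify.

>>> {"fn": "step_arm", "kwargs": {"commands": [[0, [0, 0, -4], 0], [0, [0, 0, -15], 0], [0, [0, 0, -50], 0], [0, [0, 0, -100], 0], [0, [20, 0, -150], 0], [0, [40, 0, -170], 0], [0, [40, 0, -170], 0], [0, [40, 0, -170], 0]]}}

```text
t: 13.95
tool_pos: [0.4102, -0.1525, 0.3997]
tool_rot: [-1.446, -2.788, 0.0]
contact_force: [0.4, -0.3, -0.2]
opening: 0.0001
grip_force: 0.0
```

Run:
```python
from h import *
th=-0.954; t=np.array([.4972,-.2753])
c=eyes.camera_info("wrist");im=eyes.get_image("wrist")
cv2.imwrite("pics/w5.png",im[:,:,::-1])
for a in(0,.05,.1): print(a,[proj("wrist",c2w(th,t,(.015-.125*np.cos(a),y,.05+.125*np.sin(a))),c).round(1) for y in(-.042,.042)])
print("tab down/up",[proj("wrist",c2w(th,t,X),c).round(0) for X in((.0942,.04,.082),(.092,.04,.094))],monitor.get_obs()["contact_force"])
```

```text
0 [array([234.5, 231.2]), array([325.8, 230.9])]
0.05 [array([233.6, 233.5]), array([326.7, 233.3])]
0.1 [array([232.8, 236.3]), array([327.5, 236.1])]
tab down/up [array([320., 431.]), array([321., 439.])] [ 0.08766781 -0.38655822 -0.78227887]
```

View pics/w5.png

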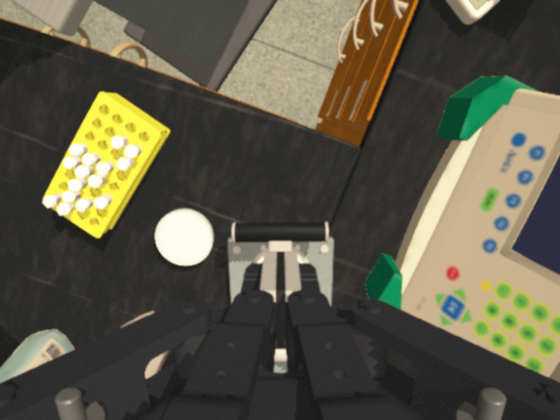

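The bar is at row 231, columns 233–328, which matches the fully-down prediction. One last look at the pawl and dish.

>>> {"fn": "step_arm", "kwargs": {"commands": [[0, [40, 0, 0], 0], [0, [80, 0, 0], 0], [0, [80, 60, 0], 0], [0, [80, 60, 0], 0], [0, [80, 60, 0], 0]]}}

```text
t: 14.62
tool_pos: [0.4134, -0.0525, 0.3993]
tool_rot: [-1.445, -2.786, 0.002]
contact_force: [-0.3, -0.1, 0.1]
opening: 0.0
grip_force: 0.0
```

Run:
```python
from h import *
s=eyes.get_image("side");t0=eyes.get_image("top")
f=lambda x:cv2.resize(x,(400,300),interpolation=cv2.INTER_CUBIC)
cv2.imwrite("pics/a6.png",np.hstack([f(t0[190:280,290:410]),f(s[90:180,205:325])])[:,:,::-1])
```

```text
(no output)
```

View pics/a6.png

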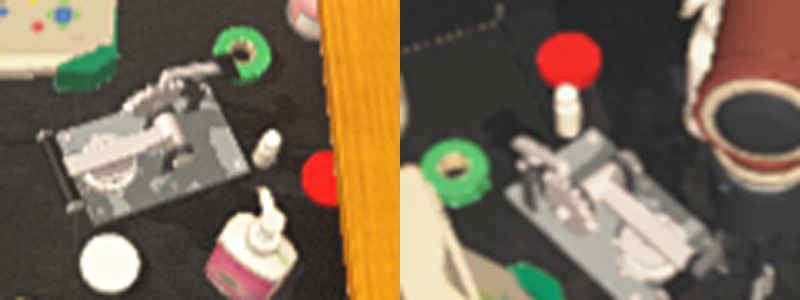

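The lever lies flat over the dish, with its bar at crop (60,170). The pawl's nose is raised, and the tape, vial and spare dish are where they were.

```bash
python3 -c "
from station import finish_job; print(finish_job())"
```

```text
the job is handed in; nothing more can be done
None
```

The dish clamp is closed and the job is handed in: the pawl was pressed to its stop and stayed free, the lever is fully down on the dish, and the things around it look unmoved.

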